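# Load the sample tray into the autosampler dock

## Robot

A 7-joint arm with a two-finger parallel gripper is mounted at the origin on the work surface. World frame = base frame: x ahead of the robot, y to its left, z up, the work surface at z = 0. Lengths are in mm, angles in rad, forces in N, time in s.
With the tool pointing down it reaches from about 400 to 875 mm from the base axis. Payload 19.3 kg.
Tool frame: the origin (TCP) lies at the very end of the fingers, on their centre line; the grasp point (between the pads) lies 19 mm behind it (grip_point_offset is the z of the grasp point in the tool frame, in mm); z points along the fingers, y is the line along which they close (so a half turn about z gives the same grasp; the last joint's range is limited). The gripper opens to 85 mm and grips with 20 to 120 N. Pads are 22 mm wide; open, the fingers measure 114 mm over their backs; the gripper's body (76 mm by 85 mm) begins 54 mm behind the grasp point. The pads swing forward as they close: fully open they stand 13 mm farther back than shut.
Start: joints at [1.05, 0.521, -0.036, 1.599, 0.021, 1.021, -0.113], TCP at [272.275, -562.565, 192.291] pointing down, gripper open.
Joint ranges: [-2.91, 2.91], [-0.3, 2.13], [-1.5, 1.42], [0.17, 2.43], [-1.26, 4.41], [0.16, 1.93], [-2.52, 2.52]. Speed limits (rad/s): [1.89, 1.89, 2.39, 2.39, 3.01, 3.01, 3.01].

## Interface

Orientations are given as a 3x3 rotation matrix whose columns are the frame's x, y, z axes.
In Python, from workcell import movep, movel, goto_joints, open_gripper, clamp, wait, inverse_kinematics, read_state, camera, PlanningError, finish_job, grip_point_offset gives the robot as it stands. Calls block until the motion is done:
- movep(position, orientation): joint-space move of the TCP to a pose.
- movel(position, frame=None, max_speed=150, guard=None): straight line of the TCP; frame=None keeps the orientation; max_speed is the mean speed in mm/s. With guard (N) it stops when the force on the tool has changed by that much, and returns True; else False.
- goto_joints(angles): joint-space move.
- open_gripper() and clamp(): open the fingers fully, or close them until they stop; the grip force is fixed at half the most.
- wait(seconds).
- inverse_kinematics(position, orientation): joint angles nearest the present ones, or None.
- read_state(): the state.
- camera(name): name is "scene" or "top" or "wrist"; returns a dict with "image" (400x640x3 uint8, blue, green, red), "range_z" (400x640 float32, mm along the optical axis (not along the pixel's ray), 0 where there is no reading), "fx", "fy", "cx", "cy" (pixels), "cam_to_world" (4x4, takes a point from camera to world coordinates). Camera axes: x right, y up, looking along -z (the intrinsics and any distortion apply to the point x, -y, -z); pixel columns grow to the right and rows downward; lengths in mm; the calibration is good to about 2 mm. A picture is of the moment at which its call begins.
A pose or a line that the arm cannot do raises PlanningError and nothing moves.
- finish_job(): hands the job in; it is judged then, once.
The state is a dict: "time": time; "qpos": joint angles; "qvel": joint speeds; "joint_efforts": joint torques, N m; "eef_pos": TCP position; "tool_rot": TCP orientation; "ft_force": force on the tool from outside, world axes, zero at the start; "torque": the same for the moment, N m; "finger_gap": finger opening in mm; "gripper_force": force on a finger pad.
Only numpy, scipy, OpenCV 4.12 (cv2) and the standard library are available. Lean on these libraries where they do the work, as an engineer would, in place of code of your own. Each camera call takes 0.05 s, during which the arm holds its last target. There are 200 camera calls.

## Task

Two identical sample trays lie on the bench. Pick up the one that carries the four sample jars, set its end on the dock's loading ledge and slide it under the two side lips until it is fully home against the back stop, then let go. Keep the jars upright in their pockets, and leave the empty tray and the other things on the bench where they are.

Things in the scene. Friction and masses are not known exactly. Their poses are not given: they have to be found in the camera images.
- tray_grip (a point): Centre of the LOADED tray's grip bar: grey block 10 mm thick (tray x), 60 mm wide (tray y), 34 mm high, on two thin posts over the tray's middle; centre 73 mm, top 90 mm above the tray's underside. Grasp from above, fingers closing along tray x; nothing else on the tray is higher than 50 mm. Axes: x along the tray's 160 mm length, y across, z up.
- tray_center (a point): Centre of the loaded tray's base plate, 4 mm above its underside, straight below the grip bar; same axes. Bare aluminium plate 160 x 104 x 8 mm (0.35 kg) with 14 mm high pocket walls at both ends; 10 mm of bare plate is left along each long edge. The same after a half turn: either end may go in first.
- tray_empty_grip (a point): Grip bar centre of the EMPTY tray, the same in shape; it must stay where it is.
- jar0_center (a point): Centre of a sample jar, amber glass with a black cap, 30 mm diameter, 42 mm high, about 50 g; stands loose in a 36 mm square pocket of the loaded tray, 14 mm deep, at tray x -53, y -20 mm. z is its axis.
- jar1_center (a point): As jar0, at tray x -53, y +20 mm.
- jar2_center (a point): As jar0, at tray x +53, y -20 mm.
- jar3_center (a point): As jar0, at tray x +53, y +20 mm.
- dock_home (a point): Point on the dock's floor under the middle of the tray's underside when the tray is fully home. x is the sliding-in direction (from the open mouth to the back stop), y across, z up. The dock is fixed; its floor is 12 mm above the bench, level from 168 mm before this point to the stop. It is open above between the lips, so the grip bar can be held all the way in.
- dock_mouth (a point): Centre of the mouth, on the floor, 75 mm before dock_home; same axes. Here begin two side rails 110 mm apart (3 mm play each side) whose lips reach 8 mm inwards over the tray's edges: undersides 13 mm, tops 19 mm above the floor. Before it is the loading ledge, 93 mm long, same floor height, with 16 mm high guide walls flaring to about 145 mm apart.
- dock_stop (a point): Middle of the back stop's face, 80 mm beyond dock_home and 17 mm above the dock's floor; same axes. A rigid steel plate, its top 34 mm above the floor. Behind it, from 7 mm on, is a dark housing 115 mm deep, 180 mm wide, its top 105 mm above the bench.
- bottle_mid (a point): Amber bottle, 64 mm diameter, 150 mm high; middle point 75 mm up. Bystander.
- beaker_mid (a point): Glass beaker, 70 mm diameter, 90 mm high; point 45 mm up. Bystander.
- pot_mid (a point): White pot, 60 mm diameter, 60 mm high; point 30 mm up. Bystander.
- dish_mid (a point): White dish, 90 mm diameter, 16 mm high; point 8 mm up. Bystander.
- spatula_mid (a point): Spatula, 180 mm long, lying on the bench; middle. Bystander.

How it is judged (in metres and radians):
On the way:
1. the loaded tray lies flat on the dock's floor, in line with it, part of the way in through the mouth (x of tray_center in the frame of dock_home between -0.15 and -0.02 m and y of tray_center in the frame of dock_home between -0.012 and 0.012 m and z of tray_center in the frame of dock_home between 0 and 0.014 m), for 0.05 s.
At the end, for the whole second after the job is handed in: The loaded tray lies flat in the dock under both lips, within 6 mm of fully home (either end first), released; all four jars stand upright (within 0.15 rad) in their pockets; the empty tray and bystanders are within 30 mm of where they began (x of tray_center in the frame of dock_home between -0.006 and 0.006 m and y of tray_center in the frame of dock_home between -0.006 and 0.006 m and z of tray_center in the frame of dock_home between 0 and 0.008 m and angle between the x axis of tray_center and the x axis of dock_home, either way round below 0.08 rad and angle between tray_center's own z axis and vertical below 0.05 rad and angle between each of jar0_center, jar1_center, jar2_center, jar3_center's own z axis and vertical below 0.15 rad and horizontal distance between each of jar0_center, jar1_center, jar2_center, jar3_center and tray_center below 0.068 m and z of each of jar0_center, jar1_center, jar2_center, jar3_center in the frame of tray_center below 0.032 m and distance of tray_empty_grip from where it was at the start of the episode below 0.03 m); the robot touches nothing.
It fails at once if a sample jar is tipped over (more than 0.6 rad) (angle between any of jar0_center, jar1_center, jar2_center, jar3_center's own z axis and vertical above 0.6 rad).
It fails at once if the empty tray or a bystander is moved more than 30 mm (distance of any of tray_empty_grip, bottle_mid, beaker_mid, pot_mid, dish_mid, spatula_mid from where it was at the start of the episode above 0.03 m).
It also fails if it takes over 45 s, if anything falls off the work surface, if the arm or the gripper's body presses on something with over 40 N, if the wrist force passes 120 N, or if a joint passes its speed limit or range.

## Working session

There is one attempt and no reset: what is moved stays moved. The work goes in short steps, each a Python script; the robot and the scene stay as the last script left them, time stands still between calls to the robot, and variables do not carry over. Pictures are saved under pics/ and viewed, at most 11 in all, crops included, and the job is handed in when it is done.

```bash
mkdir -p pics; ls; python3 - <<'E'
from workcell import *
import cv2,numpy as np
for n in ("top","scene"):
    c=camera(n); cv2.imwrite(f"pics/{n}0.png",c["image"]); np.savez(f"{n}0.npz",**c)
    print(n,c["fx"],c["cx"],c["cy"],np.round(c["cam_to_world"],3).tolist(),[k for k in c], (c["range_z"]>0).mean())
s=read_state();print(s["time"],np.round(s["tool_rot"],3),grip_point_offset)
E
```

```text
pics
top 423.46801122408743 316.1880636080899 207.3995075437399 [[0.012, 0.985, -0.169, 399.693], [-1.0, 0.016, 0.021, 21.497], [0.023, 0.169, 0.985, 1273.597], [0.0, 0.0, 0.0, 1.0]] ['image', 'range_z', 'fx', 'fy', 'cx', 'cy', 'cam_to_world'] 0.9958671875
scene 369.06221130537665 315.636141511919 201.4833986945464 [[0.871, -0.378, 0.315, 914.199], [0.492, 0.685, -0.537, -580.523], [-0.012, 0.623, 0.782, 943.075], [0.0, 0.0, 0.0, 1.0]] ['image', 'range_z', 'fx', 'fy', 'cx', 'cy', 'cam_to_world'] 0.99603515625
0.1 [[ 0.9    0.436 -0.001]
 [ 0.436 -0.9    0.001]
 [-0.    -0.001 -1.   ]] -18.700000000000003
```

View pics/top0.png

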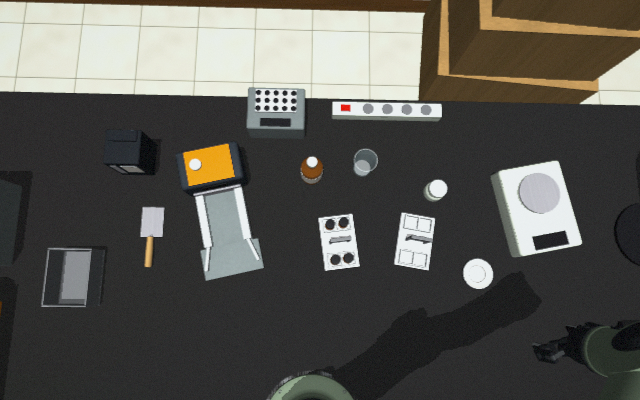

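View pics/scene0.png

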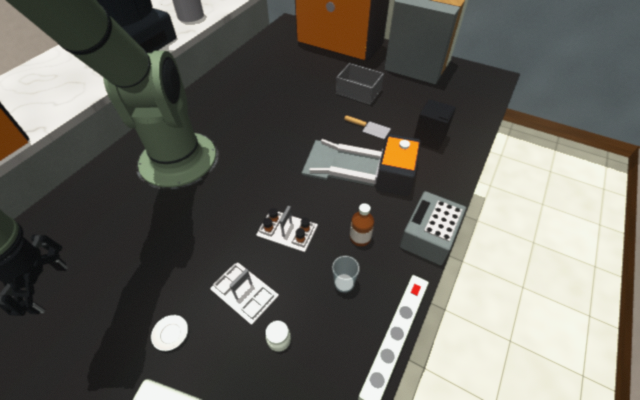

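The top view shows the loaded tray at about (340,242) with dark caps, and the empty tray at (414,241). The dock's mouth faces down at about (230,240), with white rails running up to the orange-topped housing at (210,165). The bottle is at (312,168). Next I'll turn these into positions.

```bash
cat > h.py <<'E'
import numpy as np,cv2
def cloud(c):
    v,u=np.mgrid[:400,:640]; z=c["range_z"]
    P=np.stack([(u-c["cx"])/c["fx"]*z,-(v-c["cy"])/c["fy"]*z,-z],-1)
    T=c["cam_to_world"]; return P@T[:3,:3].T+T[:3,3]
def ray(c,uv,h):
    uv=np.atleast_2d(uv).astype(float); T=c["cam_to_world"]
    d=np.stack([(uv[:,0]-c["cx"])/c["fx"],-(uv[:,1]-c["cy"])/c["fy"],-np.ones(len(uv))],-1)@T[:3,:3].T
    return T[:3,3]+d*((h-T[2,3])/d[:,2])[:,None]
def rect(p):
    """min-area rectangle of xy points: centre, (long, short), angle of long side in deg"""
    (c,(w,h),a)=cv2.minAreaRect(np.float32(p))
    if w<h: w,h,a=h,w,a+90
    return np.round(c,1),np.round((w,h),1),round((a+90)%180-90,2)
E
python3 - <<'E'
from h import *
c=dict(np.load("top0.npz")); P=cloud(c); im=c["image"]; X,Y,Z=P[...,0],P[...,1],P[...,2]
print("bench z",np.median(Z[290:330,100:200]))
def box(u0,v0,u1,v1):
    m=np.zeros((400,640),bool); m[v0:v1,u0:u1]=1; return m
for n,b in (("loaded",(312,205,366,278)),("empty",(388,205,442,278))):
    m=box(*b)
    w=(m&(im.min(2)>150)).astype(np.uint8)
    k=max(cv2.findContours(w,0,1)[0],key=cv2.contourArea)[:,0]
    print(n,"plate rays z=15",rect(ray(c,cv2.convexHull(k)[:,0],15)[:,:2]))
    g=m&(Z>75); print(" bar",g.sum(),rect(P[g][:,:2]),np.median(P[g],0))
m=box(190,180,270,285)
w=(m&(im.min(2)>190)).astype(np.uint8)
for k in cv2.findContours(w,0,1)[0]:
    if cv2.contourArea(k)>40:
        a=cv2.minAreaRect(k); print("rail px",np.round(cv2.boxPoints(a)).tolist(), np.round(ray(c,cv2.approxPolyDP(k,2,True)[:,0],31)[:,:2]).tolist())
x=box(170,138,280,285)
print("stop? ",rect(P[x&(Z>38)&(Z<52)][:,:2]))
hh=x&(Z>90)&(Z<125);print("housing",rect(P[hh][:,:2]),np.median(Z[hh]))
big=cv2.resize(im[130:290,165:285],None,fx=5,fy=5,interpolation=cv2.INTER_CUBIC)[:,:]
cv2.imwrite("pics/dock.png",cv2.resize(big,(450,600)))
s=dict(np.load("scene0.npz"));cv2.imwrite("pics/sc.png",cv2.resize(s["image"][120:260,240:430],None,fx=4,fy=4,interpolation=cv2.INTER_CUBIC))
E
```

```text
bench z 0.22763279229002364
loaded plate rays z=15 (array([514.1, -72.1]), array([157.7, 104.2]), 7.91)
 bar 94 (array([472.2, -28.6]), array([172.1,  37.8]), -47.01) [513.44269695 -68.56848275  90.77322709]
empty plate rays z=15 (array([ 520. , -300.2]), array([157.9, 104. ]), -9.36)
 bar 108 (array([ 471.9, -150.7]), array([372. ,  33.5]), -72.38) [ 518.13094285 -293.9194849    89.82874037]
rail px [[196.0, 196.0], [205.0, 195.0], [214.0, 269.0], [205.0, 270.0]] [[642.0, 347.0], [597.0, 345.0], [500.0, 321.0], [491.0, 312.0], [425.0, 311.0], [491.0, 309.0], [500.0, 301.0], [642.0, 335.0]]
rail px [[231.0, 189.0], [240.0, 187.0], [258.0, 259.0], [249.0, 261.0]] [[668.0, 236.0], [659.0, 241.0], [522.0, 209.0], [516.0, 197.0], [458.0, 163.0], [519.0, 194.0], [528.0, 189.0], [666.0, 221.0]]
stop?  (array([639.2, 235.9]), array([199.8, 188.1]), -48.49)
housing (array([717.6, 302.6]), array([180.4, 118.4]), -76.81) 107.27046244649898
```

View pics/dock.png

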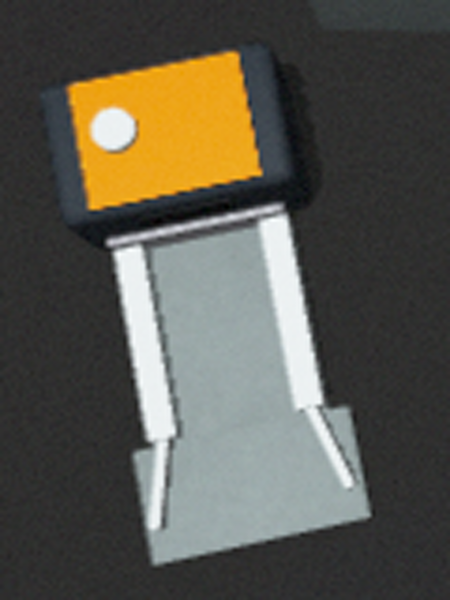

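Cropped view: the dock's rails, flared guides and stop strip are clear, and its heading is about 13.3°. I'll check where home lies along the dock, then look from the wrist camera above the tray.

```bash
cat >> h.py <<'E'
def R(deg):
    a=np.radians(deg); c,s=np.cos(a),np.sin(a)   # tool y along heading deg, z down
    return np.array([[-s,c,0],[c,s,0],[0,0,-1.]])
E
python3 - <<'E'
from h import *
from workcell import *
c=dict(np.load("top0.npz"))
a=np.radians(13.3);ex=np.array([np.cos(a),np.sin(a)]);ey=np.array([-ex[1],ex[0]])
B=lambda x,y:(165+x/3.75,130+y/3.75)
def sd(p,h): q=ray(c,B(*p),h)[0,:2]; return np.round((q@ex,q@ey),1)
print("stop top edge",sd((107,243),46),sd((285,208),46)); print("ledge",sd((153,565),12),sd((371,517),12),"mouth",sd((160,438),31),sd((310,408),31),"housing top front",sd((80,222),105),sd((290,205),105))
home=ex*628+ey*130.3; print("home",home)
for off in (0,180):
  for p,d,z in ((np.array([514,-71]),7.9,57),(ex*500+ey*130.3,13.3,100),(home,13.3,69)):
    q=inverse_kinematics([*p,z],R(d+off)); print(off,None if q is None else np.round(q,2))
E
```

```text
stop top edge [707.3 199.2] [705.3  58.3]
ledge [456.2 215.5] [455.7  43. ] mouth [550.  188.9] [547.8  71. ] housing top front [712.3 203.1] [691.8  48. ]
home [581.18085135 271.27644208]
0 [ 0.37  0.59 -0.47  1.97  0.41  0.68 -0.22]
0 [ 0.1   0.67 -0.99  1.93  0.7   0.93 -1.  ]
0 [-0.1   0.77 -0.67  1.63  0.57  0.94 -0.75]
180 [-0.35  0.62  0.51  2.01 -0.5   0.64 -2.51]
180 [-1.36  0.94  1.27  2.   -1.05  1.09 -2.5 ]
180 [-1.18  1.16  1.28  1.69 -1.18  1.26 -2.52]
```

```bash
python3 - <<'E'
from h import *
from workcell import *
movep([514,-71,260],R(7.9))
c=camera("wrist");np.savez("w1.npz",**c);cv2.imwrite("pics/w1.png",c["image"])
s=read_state();print(s["time"],s["eef_pos"],np.round(c["cam_to_world"],2).tolist())
E
```

```text
2.1417 [513.91119688 -72.07072614 259.77044015] [[0.99, -0.13, -0.03, 504.75], [0.13, 0.96, 0.26, -8.48], [-0.0, -0.26, 0.97, 441.15], [0.0, 0.0, 0.0, 1.0]]
```

View pics/w1.png

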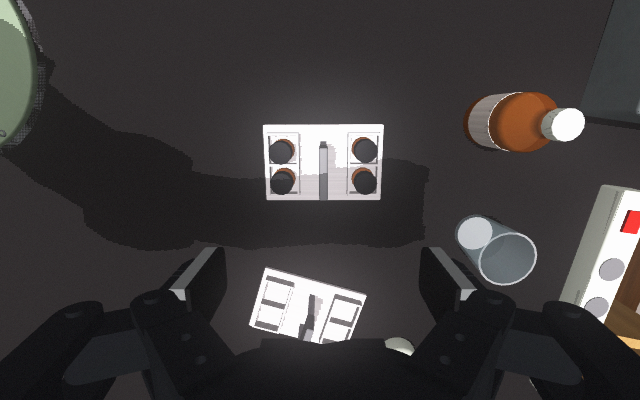

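The wrist view shows the loaded tray square in the image, with plate corners about (264,125) to (383,199). The bar's dark top is at x≈323 and the four caps are in place. The bottle is clear on the right. I'll measure it, grasp and lift.

```bash
cat > m.py <<'E'
from h import *
def tray(c,b,h):
    m=np.zeros((400,640),np.uint8); u0,v0,u1,v1=b; m[v0:v1,u0:u1]=1
    w=((c["image"].min(2)>150)&(m>0)).astype(np.uint8)
    k=max(cv2.findContours(w,0,1)[0],key=cv2.contourArea)[:,0]
    plate=rect(ray(c,cv2.convexHull(k)[:,0],h+8)[:,:2])
    P=cloud(c); g=(m>0)&(abs(P[...,2]-h-90)<8)
    return plate,g.sum(),rect(P[g][:,:2]) if g.sum()>5 else None,np.median(P[g],0)
E
python3 - <<'E'
from m import *
c=dict(np.load("w1.npz")); print(tray(c,(240,105,405,220),0))
E
```

```text
((array([513.9, -74.8]), array([158.8, 101.9]), 7.76), np.int64(479), (array([514. , -75.3]), array([59.6,  9.1]), -82.09), array([513.90484868, -74.33873473,  89.74026477]))
```

```bash
python3 - <<'E'
from h import *
from workcell import *
movel([514,-75,110],R(7.8),max_speed=150)
print(movel([514,-75,57],R(7.8),max_speed=60,guard=10)); s=read_state();print(s["eef_pos"])
clamp(); s=read_state();print(s["finger_gap"],s["gripper_force"],s["eef_pos"],s["ft_force"],s["time"])
movel([514,-75,97],R(7.8),max_speed=60)
s=read_state();print(s["finger_gap"],s["eef_pos"],s["ft_force"],s["time"])
E
```

```text
False
[514.22770651 -74.99890828  57.29573839]
0.0357087222534537 0.0 [513.98950012 -75.00504227  56.9999933 ] [ 0.63272461 -0.61998707  0.18116545] 5.0917
0.13138576920159128 [513.86507886 -75.08154676  96.85420032] [-0.21187242  0.23246254 -1.46387246] 5.9083
```

The gap closed to about 0 with no force, so I need to look before going on.

```bash
python3 - <<'E'
from h import *
from workcell import *
c=camera("wrist");np.savez("w2.npz",**c)
s=camera("scene");np.savez("s2.npz",**s)
cv2.imwrite("pics/w2.png",np.vstack([cv2.resize(c["image"],(480,300)),cv2.resize(s["image"][150:290,200:424],(480,300))]))
t=read_state();print(t["finger_gap"],t["gripper_force"],np.round(t["ft_force"],2))
E
```

```text
0.33545621658836194 0.0 [ 0.14  0.16 -1.25]
```

View pics/w2.png

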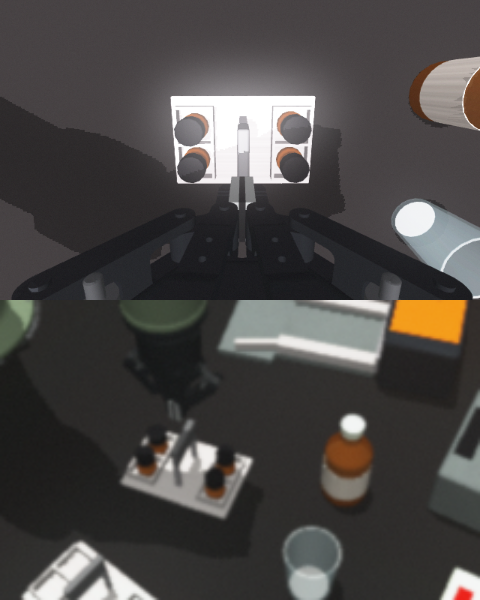

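The view shows the fingers shut beside the bar and the tray undisturbed. I'll compare the fingertips' seen position with the reported TCP.

```bash
python3 - <<'E'
from m import *
def proj(c,p):
    T=np.linalg.inv(c["cam_to_world"]); q=T[:3,:3]@p+T[:3,3]; return np.round((c["cx"]+c["fx"]*q[0]/-q[2],c["cy"]-c["fy"]*q[1]/-q[2]),1)
w=dict(np.load("w2.npz"));s=dict(np.load("s2.npz"))
print("w tcp",proj(w,[514,-75,97]),"s",proj(s,[514,-75,97]),"s bar",[proj(s,[514-dy*.136,-75+dy,90]) for dy in (-30,30)])
print(tray(w,(215,115,430,235),0)); 
P=cloud(w)
for v in range(215,330,12): print(v,np.round(P[v,[316,320,324]]).astype(int).tolist())
S=cloud(s); m=(S[...,2]>60)&(np.hypot(S[...,0]-514,S[...,1]+75)<60)
v,u=np.where(m); o=np.argsort(v)[::6]
cv2.imwrite("pics/s2.png",cv2.resize(s["image"][150:250,240:340],(600,600),interpolation=cv2.INTER_CUBIC))
print([(u[i],v[i],*np.round(S[v[i],u[i]]).astype(int)) for i in o][:60])
E
```

```text
w tcp [323.9 223.3] s [284.5 211.6] s bar [array([280.2, 221.1]), array([289. , 205.4])]
((array([513.3, -70. ]), array([158.9,  93.7]), 7.79), np.int64(1069), (array([512.8, -65.2]), array([40.1, 10. ]), -82.4), array([512.60004836, -63.70592495,  89.63853215]))
215 [[509, -74, 87], [511, -73, 90], [514, -72, 89]]
227 [[512, -110, 9], [512, -80, 90], [515, -80, 90]]
239 [[509, -66, 144], [511, -66, 145], [513, -66, 143]]
251 [[509, -66, 157], [511, -66, 157], [513, -65, 158]]
263 [[510, -66, 168], [511, -66, 168], [513, -66, 168]]
275 [[510, -65, 180], [511, -68, 173], [513, -68, 173]]
287 [[510, -68, 182], [512, -73, 173], [514, -73, 173]]
299 [[511, -72, 182], [513, -78, 173], [514, -78, 172]]
311 [[511, -77, 183], [513, -83, 173], [515, -82, 174]]
323 [[512, -81, 182], [530, -214, 0], [534, -213, 0]]
[(np.int64(231), np.int64(38), np.int64(457), np.int64(-92), np.int64(605)), (np.int64(233), np.int64(39), np.int64(456), np.int64(-87), np.int64(601)), (np.int64(231), np.int64(40), np.int64(457), np.int64(-93), np.int64(602)), (np.int64(237), np.int64(40), np.int64(458), np.int64(-
[... 3590 characters left out ...]
p.int64(573)), (np.int64(255), np.int64(55), np.int64(471), np.int64(-49), np.int64(554)), (np.int64(261), np.int64(55), np.int64(479), np.int64(-40), np.int64(552)), (np.int64(231), np.int64(56), np.int64(470), np.int64(-116), np.int64(586)), (np.int64(238), np.int64(56), np.int64(477), np.int64(-104), np.int64(582)), (np.int64(244), np.int64(56), np.int64(480), np.int64(-92), np.int64(577)), (np.int64(250), np.int64(56), np.int64(484), np.int64(-80), np.int64(571)), (np.int64(256), np.int64(56), np.int64(473), np.int64(-48), np.int64(552)), (np.int64(262), np.int64(56), np.int64(482), np.int64(-42), np.int64(551)), (np.int64(268), np.int64(56), np.int64(488), np.int64(-30), np.int64(547))]
```

View pics/s2.png

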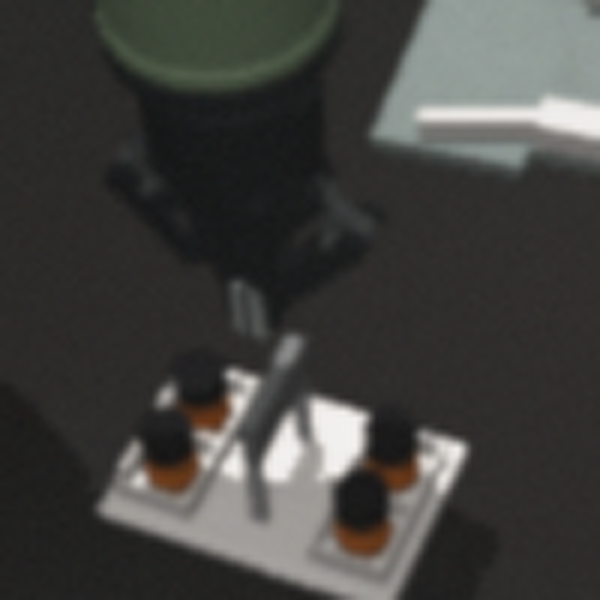

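```bash
python3 - <<'E'
from m import *
def proj(c,p):
    T=np.linalg.inv(c["cam_to_world"]); q=T[:3,:3]@p+T[:3,3]; return np.round((c["cx"]+c["fx"]*q[0]/-q[2],c["cy"]-c["fy"]*q[1]/-q[2]),1)
w=dict(np.load("w2.npz"));s=dict(np.load("s2.npz"))
for z in (97,110,120,130,140): print(z,proj(w,[514,-75,z]),proj(s,[514,-75,z]),proj(s,[514,-64,z]),proj(s,[514,-86,z]))
P=cloud(w)
for v in range(225,245,2): print(v,np.round(P[v,[312,316,320,324,328]]).astype(int).tolist())
S=cloud(s)
for v in range(192,214,2): print(v,[(u,*np.round(S[v,u]).astype(int).tolist()) for u in (277,279,281,283,285)])
E
```

```text
97 [323.9 223.3] [284.5 211.6] [286.5 209. ] [282.4 214.3]
110 [323.9 231.1] [284.1 208.9] [286.2 206.2] [282.  211.6]
120 [324.  237.9] [283.8 206.7] [285.9 204. ] [281.7 209.4]
130 [324.1 245.6] [283.6 204.6] [285.7 201.9] [281.4 207.3]
140 [324.2 254.2] [283.3 202.3] [285.4 199.6] [281.1 205.1]
225 [[508, -110, 7], [512, -109, 7], [512, -79, 91], [515, -79, 90], [517, -79, 89]]
227 [[509, -111, 8], [512, -110, 9], [512, -80, 90], [515, -80, 90], [517, -80, 90]]
229 [[509, -113, 7], [512, -112, 8], [513, -82, 89], [515, -81, 91], [517, -81, 90]]
231 [[509, -115, 8], [513, -114, 8], [513, -83, 89], [515, -83, 88], [518, -82, 90]]
233 [[509, -117, 8], [513, -117, 7], [513, -84, 90], [515, -84, 90], [518, -83, 90]]
235 [[507, -67, 139], [509, -66, 139], [511, -66, 139], [513, -66, 139], [514, -66, 139]]
237 [[507, -66, 142], [509, -66, 142], [511, -66, 143], [513, -66, 142], [514, -65, 143]]
239 [[507, -67, 144], [509, -66, 144], [511, -66, 145], [513, -66, 143], [514, -65, 145]]
241 [[507, -66, 147], [509, -66, 147], [511, -66, 147], [513, -65, 148], [514, -65, 148]]
243 [[507, -67, 
[... 597 characters left out ...]
, 164), (283, 520, -82, 161), (285, 526, -81, 164)]
202 [(277, 426, 3, 2), (279, 914, -581, 943), (281, 516, -87, 156), (283, 520, -84, 155), (285, 525, -82, 156)]
204 [(277, 430, -2, 0), (279, 508, -87, 143), (281, 514, -86, 144), (283, 522, -87, 151), (285, 524, -81, 145)]
206 [(277, 437, -13, 5), (279, 439, -5, -2), (281, 447, -4, 2), (283, 521, -87, 142), (285, 458, 2, 2)]
208 [(277, 438, -15, -2), (279, 444, -12, -1), (281, 450, -9, -1), (283, 457, -8, 1), (285, 462, -4, 0)]
210 [(277, 444, -23, 0), (279, 451, -22, 3), (281, 454, -16, -2), (283, 461, -14, 1), (285, 508, -64, 88)]
212 [(277, 472, -59, 49), (279, 465, -40, 23), (281, 458, -23, -2), (283, 465, -21, 0), (285, 514, -73, 93)]
```

Both cameras put the shut fingertips at z≈138 while the state reports 97. The true tips are therefore about 41 mm above the reported TCP, with x and y correct, so the fingers closed above the bar. I'll apply that correction and grasp again, guarded.

```bash
echo 'DZ=41' >> h.py; python3 - <<'E'
from h import *
from workcell import *
open_gripper()
print(movel([514,-75,58-DZ],R(7.8),max_speed=80,guard=8)); s=read_state();print(s["eef_pos"],s["ft_force"])
clamp(); s=read_state();print(s["finger_gap"],s["gripper_force"],s["eef_pos"],s["ft_force"],s["time"])
if s["finger_gap"]>5:
    movel([514,-75,90-DZ],R(7.8),max_speed=60)
    s=read_state();print(s["finger_gap"],s["eef_pos"],s["ft_force"],s["time"])
    c=camera("scene");cv2.imwrite("pics/s3.png",cv2.resize(c["image"][130:250,240:340],(500,600),interpolation=cv2.INTER_CUBIC));np.savez("s3.npz",**c)
    c=camera("wrist");np.savez("w3.npz",**c)
E
```

```text
False
[514.31940282 -75.05640973  17.43891771] [-1.10804839 -0.5692549   0.42295502]
9.543433219271217 59.45028305053711 [514.15092414 -75.00506796  17.19714674] [-1.25383807  0.56096347  5.42050083] 8.625
9.400431249973778 [513.89605009 -75.12079224  48.99660473] [ 0.02299194 -0.15527991 -5.74062657] 9.3083
```

```bash
cat >> m.py <<'E'
def plane(c,xy,h,yaw):
    P=cloud(c).reshape(-1,3); a=np.radians(yaw)
    l=(P[:,:2]-xy)@np.array([[np.cos(a),-np.sin(a)],[np.sin(a),np.cos(a)]])
    m=(abs(l[:,0])<30)&(abs(l[:,1])<48)&(abs(P[:,2]-h-8)<8)
    k=np.linalg.lstsq(np.c_[l[m],np.ones(m.sum())],P[m,2],rcond=None)[0]
    return m.sum(),np.round(k,3)
E
python3 - <<'E'
from m import *
c=dict(np.load("w3.npz")); print(plane(c,[514,-75],32,7.8)); print(tray(c,(190,60,450,260),32))
cv2.imwrite("pics/w3.png",c["image"])
E
```

```text
(np.int64(8490), array([-2.0000e-03, -1.0000e-03,  3.9466e+01]))
((array([508.8, -63.5]), array([154.3,  79.2]), 7.8), np.int64(1527), (array([510.5, -55.6]), array([22.2, 21.2]), 7.96), array([510.12584422, -54.27109963, 121.03719456]))
```

View pics/w3.png

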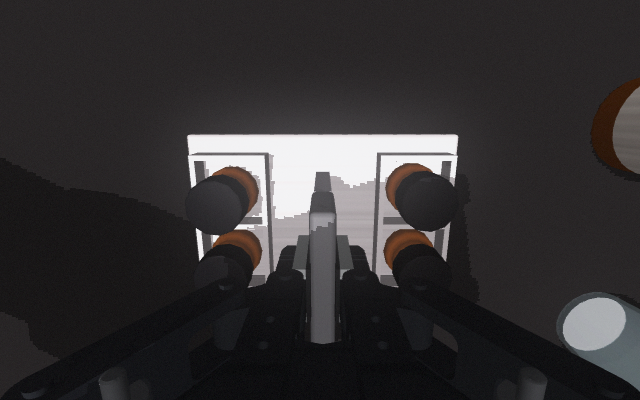

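The tray is held level, about 31.5 mm up, with all four jars seated. I'll refine the offset in the grip and carry it to the ledge.

```bash
cat >> h.py <<'E'
YAW=13.3; _a=np.radians(YAW); EX=np.array([np.cos(_a),np.sin(_a)]); EY=np.array([-EX[1],EX[0]])
S0,L0=625,129.8      # dock_home along/across
def at(s,l,u): return [*((S0+s)*EX+(L0+l)*EY),u+12+26-DZ+32-0.] if 0 else [*((S0+s)*EX+(L0+l)*EY),u+12+17.3]  # u: underside above dock floor
E
sed -i 's/return .* if 0 else /return /' h.py
python3 - <<'E'
from h import *
from workcell import *
c=dict(np.load("w3.npz")); e=ray(c,[[188,135],[458,135]],39.5)[:,:2]; d=e[1]-e[0]; a=np.arctan2(d[1],d[0])
print("yaw",np.degrees(a),"len",np.hypot(*d),"centre",e.mean(0)-52*np.array([-np.sin(a),np.cos(a)]))
movel([514,-75,75],R(7.8),max_speed=120)
movel(at(-168,0,46),R(YAW),max_speed=130)
movel(at(-168,0,22),R(YAW),max_speed=80)
s=read_state();print(s["finger_gap"],s["eef_pos"],at(-168,0,22),s["ft_force"],s["time"])
for n in("wrist","top"):
    c=camera(n);np.savez(n+"4.npz",**c);cv2.imwrite(f"pics/{n}4.png",c["image"] if n=="wrist" else cv2.resize(c["image"][140:300,160:320],(600,600),interpolation=cv2.INTER_CUBIC))
E
```

```text
yaw 7.774906876911641 len 157.21500892777883 centre [513.52598631 -76.04040095]
9.278586143496058 [414.66307155 231.42772906  51.0853017 ] [np.float64(414.8822889721134), np.float64(231.4513475814298), 51.3] [-0.44346076  0.49047285 -5.76702556] 12.85
```

View pics/wrist4.png

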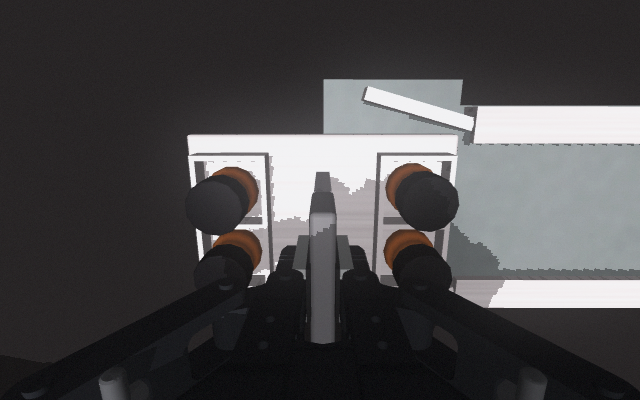

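The wrist view shows the dock mouth at x≈476, with the rails running horizontally (v≈106–144 and 280–308). The tray's far edge is at v≈135, its front end at x≈458. I'll measure the tray's offset against the rails.

```bash
python3 - <<'E'
from h import *
c=dict(np.load("wrist4.npz")); g=c["image"].min(2).astype(int)
def sd(p): return np.c_[p[:,:2]@EX-S0,p[:,:2]@EY-L0]
us=np.arange(490,636,4)
def edges(u,v0,v1,h,up):
    r=g[v0:v1,u]; d=np.diff(r)*(1 if up else -1); return v0+np.argmax(d)+.5
for n,v0,v1,up in (("far outer",95,120,1),("far inner",130,158,0),("near inner",265,292,1),("near outer",295,320,0)):
    q=sd(ray(c,[[u,edges(u,v0,v1,31,up)] for u in us],31)); k=np.polyfit(q[:,0],q[:,1],1); r=q[:,1]-np.polyval(k,q[:,0]); print(n,"l at -40: %.1f slope deg %.2f res %.1f"%(np.polyval(k,-40),np.degrees(k[0]),r.std()))
us=np.arange(200,320,4)
q=sd(ray(c,[[u,edges(u,125,145,0,1)] for u in us],42)); k=np.polyfit(q[:,0],q[:,1],1); print("tray far edge l at -168: %.1f slope %.2f"%(np.polyval(k,-168),np.degrees(k[0])))
print("front corner",sd(ray(c,[[458,135],[188,135]],42)),"mouth",sd(ray(c,[[476,106]],31)),"ledge end",sd(ray(c,[[323,80]],12)))
E
```

```text
far outer l at -40: 67.8 slope deg -0.01 res 0.0
far inner l at -40: 45.4 slope deg 0.04 res 0.3
near inner l at -40: -48.3 slope deg 0.04 res 0.0
near outer l at -40: -70.5 slope deg 0.05 res 0.0
tray far edge l at -168: 51.5 slope -0.01
front corner [[ -90.29614116   51.1817402 ]
 [-247.31565868   51.1999698 ]] mouth [[-76.83574258  67.54863108]] ledge end [[-168.75929458   83.98162223]]
```

```bash
python3 - <<'E'
from h import *
from workcell import *
movel(at(-163,-0.9,12),R(YAW),max_speed=60)
print("down",movel(at(-163,-0.9,-6),R(YAW),max_speed=20,guard=4))
s=read_state();p=s["eef_pos"];u=p[2]-29.3;print("u",u,s["ft_force"],s["time"])
def go(x,v,gd):
    t=at(x,-0.9,0);t[2]=z
    h=movel(t,R(YAW),max_speed=v,guard=gd);s=read_state();e=s["eef_pos"]
    print(x,h,"s %.1f l %.1f z %.1f"%(e[:2]@EX-S0,e[:2]@EY-L0,e[2]),np.round([s["ft_force"][:2]@EX,s["ft_force"][:2]@EY,s["ft_force"][2]],1),s["finger_gap"],s["time"]);return h
z=p[2]+0.3
if not go(-110,40,15): go(-60,50,15)
c=camera("wrist");np.savez("w5.npz",**c);cv2.imwrite("pics/w5.png",c["image"])
E
```

```text
down True
u -0.385651001452203 [ 0.37256405 -0.17215704  5.0228406 ] 13.9167
-110 True s -163.2 l -0.9 z 28.9 [-2.6 -1.2  9.1] 8.78302379101296 14.1917
```

View pics/w5.png

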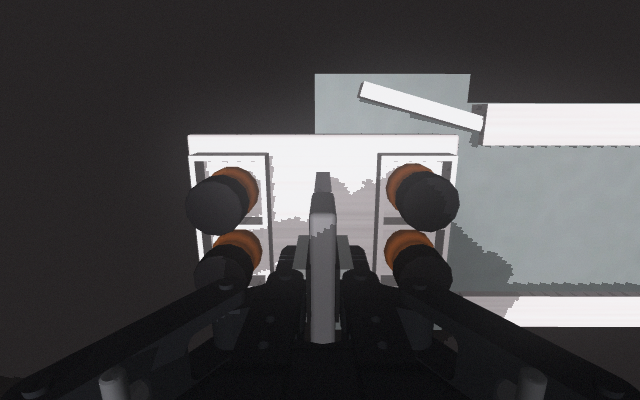

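The tray's front end sits on the ledge just before the mouth, in line with it. The guard tripped on the touchdown force, so I'll ease up 0.8 mm, settle, and slide.

```bash
cat > go.py <<'E'
from h import *
from workcell import *
def go(x,v,gd,z):
    t=at(x,-0.9,0);t[2]=z
    h=movel(t,R(YAW),max_speed=v,guard=gd);s=read_state();e=s["eef_pos"]
    print(x,h,"s %.1f l %.1f z %.1f"%(e[:2]@EX-S0,e[:2]@EY-L0,e[2]),np.round([s["ft_force"][:2]@EX,s["ft_force"][:2]@EY,s["ft_force"][2]],1),round(s["finger_gap"],1),s["time"]);return h
E
python3 - <<'E'
from go import *
z=29.3
go(-163,10,None,z);wait(.3);go(-163,10,None,z)
if not go(-110,40,15,z): go(-60,50,15,z)
E
```

```text
-163 False s -163.1 l -0.9 z 29.1 [-0.3 -0.8 -5.2] 9.4 14.4917
-163 False s -163.0 l -0.9 z 29.3 [ 0.7 -0.1 -5.2] 9.1 15.0417
-110 False s -110.2 l -0.9 z 29.3 [ 0.9  0.4 -4.9] 8.9 16.5167
-60 False s -60.3 l -0.9 z 29.3 [-1.4  0.2 -5.6] 9.1 17.6667
```

```bash
python3 - <<'E'
from go import *
z=29.0
if not go(-12,50,15,z): 
    go(8,15,12,z)
E
```

```text
-12 False s -12.0 l -0.8 z 29.0 [ 0.3  0.2 -3.6] 9.2 18.775
8 True s -0.1 l -0.9 z 28.9 [-1.9 -0.2  7.1] 9.1 19.6167
```

```bash
python3 - <<'E'
from go import *
wait(.2);s=read_state();e=s["eef_pos"];print(e[:2]@EX-S0,e[2],s["ft_force"])
go(8,15,20,29.3)
wait(.2);s=read_state();e=s["eef_pos"];print(e[:2]@EX-S0,e[2],s["ft_force"])
for n in ("top","wrist"):
    c=camera(n);np.savez(n+"6.npz",**c)
cv2.imwrite("pics/w6.png",c["image"])
E
```

```text
-0.06795437546838912 28.958840303550456 [-2.02784277 -1.0892527   7.04291741]
8 True s -0.3 l -0.9 z 29.0 [-2.8 -0.5  7.4] 9.5 20.1167
-0.2504127989782319 28.955182065466676 [-2.55304198 -0.12718022  6.33406135]
```

View pics/w6.png

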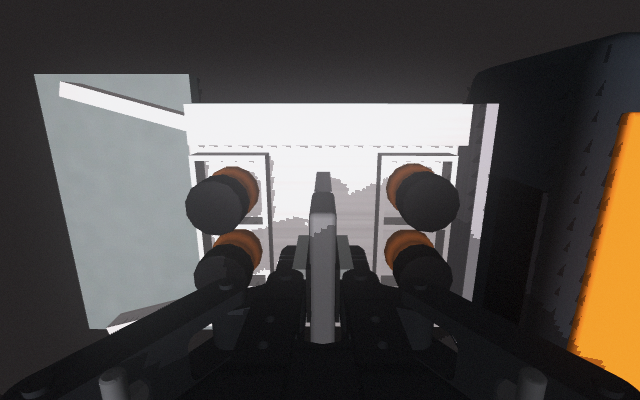

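The tray is under both rails. Its end wall is at x≈458 and the stop's top strip at x≈472–498. I'll check the remaining gap by ray.

```bash
python3 - <<'E'
from h import *
c=dict(np.load("wrist6.npz")); g=c["image"].min(2).astype(int)
sd=lambda u,v,h: np.round([(ray(c,[u,v],h)[0,:2]@e) for e in (EX,EY)]-np.array([S0,L0]),1)
for v in (108,120,135,160,200,230): print(v,[(u,g[v,u]) for u in range(444,506,3)])
print("rail start",sd(184,105,31),"stop top edge",sd(471,105,46),"end wall",sd(458,155,34),sd(188,155,34))
E
```

```text
108 [(444, np.int64(241)), (447, np.int64(242)), (450, np.int64(241)), (453, np.int64(241)), (456, np.int64(241)), (459, np.int64(241)), (462, np.int64(240)), (465, np.int64(240)), (468, np.int64(239)), (471, np.int64(238)), (474, np.int64(72)), (477, np.int64(72)), (480, np.int64(69)), (483, np.int64(68)), (486, np.int64(165)), (489, np.int64(195)), (492, np.int64(197)), (495, np.int64(196)), (498, np.int64(146)), (501, np.int64(30)), (504, np.int64(29))]
120 [(444, np.int64(242)), (447, np.int64(242)), (450, np.int64(240)), (453, np.int64(239)), (456, np.int64(239)), (459, np.int64(239)), (462, np.int64(239)), (465, np.int64(238)), (468, np.int64(238)), (471, np.int64(157)), (474, np.int64(73)), (477, np.int64(71)), (480, np.int64(71)), (483, np.int64(63)), (486, np.int64(195)), (489, np.int64(197)), (492, np.int64(195)), (495, np.int64(196)), (498, np.int64(35)), (501, np.int64(31)), (504, np.int64(31))]
135 [(444, np.int64(240)), (447, np.int64(240)), (450, np.int64(240)), (453, np.int64(239)), (456, np.int64(239)), (459, np.int64(238)), (462, np.int64(238)), (465, np.int64(238))
[... 1021 characters left out ...]
 np.int64(193)), (486, np.int64(27)), (489, np.int64(25)), (492, np.int64(28)), (495, np.int64(25)), (498, np.int64(22)), (501, np.int64(20)), (504, np.int64(18))]
230 [(444, np.int64(77)), (447, np.int64(162)), (450, np.int64(78)), (453, np.int64(55)), (456, np.int64(56)), (459, np.int64(52)), (462, np.int64(56)), (465, np.int64(55)), (468, np.int64(53)), (471, np.int64(123)), (474, np.int64(190)), (477, np.int64(190)), (480, np.int64(188)), (483, np.int64(23)), (486, np.int64(19)), (489, np.int64(19)), (492, np.int64(21)), (495, np.int64(18)), (498, np.int64(17)), (501, np.int64(10)), (504, np.int64(16))]
rail start [-75.2  66.8] stop top edge [71.6 66.5] end wall [73.  40.5] [-74.8  40.5]
```

```bash
python3 - <<'E'
from go import *
c=dict(np.load("wrist6.npz"))
sd=lambda u,v,h: np.round([(ray(c,[u,v],h)[0,:2]@e) for e in (EX,EY)]-np.array([S0,L0]),1)
print("stop top",sd(485,108,46),"rail end",sd(472.5,108,31),"wall end z34",sd(458.5,160,34))
go(-1,10,None,29.3); wait(.2)
go(6,12,35,29.3); s=read_state(); print(s["ft_force"][:2]@EX)
E
```

```text
stop top [78.7 65.1] rail end [79.2 65.2] wall end z34 [73.5 37.8]
-1 False s -1.0 l -1.0 z 29.2 [-0.5 -0.4 -6.7] 9.4 20.7
6 True s -0.4 l -1.0 z 29.0 [-3.6 -1.5  6.7] 8.7 21.3
-3.626437392079395
```

It stops rigidly at the same place each time, where the rays put the stop face. I'll release, retreat and check.

```bash
python3 - <<'E'
from go import *
open_gripper(); wait(.2)
go(-0.5,60,None,120); go(-0.5,120,None,230)
wait(.3)
c=camera("wrist");np.savez("w7.npz",**c);cv2.imwrite("pics/w7.png",c["image"]);print(read_state()["time"])
t=camera("top");a=np.load("top6.npz")
E
```

```text
-0.5 False s -0.7 l -0.9 z 119.7 [0.5 0.4 0.2] 85.4 23.9083
-0.5 False s -0.8 l -1.0 z 229.2 [ 0.6 -0.9 -0.1] 85.3 24.975
25.325
```

View pics/w7.png

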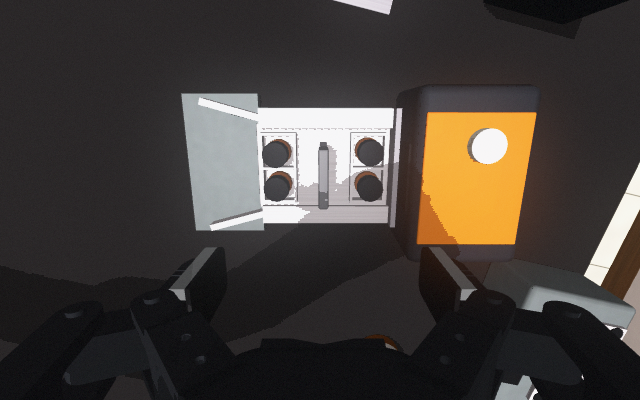

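The tray is in the dock with four upright jars, the bar at x≈323 and the stop strip at x≈392–400. I'll do one numeric check of the bar against the stop and rail start.

```bash
python3 - <<'E'
from h import *
c=dict(np.load("w7.npz")); P=cloud(c); g=c["image"].min(2).astype(int)
m=np.zeros((400,640),bool);m[135:215,310:340]=1; b=P[m&(abs(P[...,2]-102)<6)]
r=rect(b[:,:2]);print(r,np.median(b[:,2]),"bar s,l",r[0]@EX-S0,r[0]@EY-L0)
f=lambda u,v,h:(ray(c,[u,v],h)[0,:2]@EX-S0,ray(c,[u,v],h)[0,:2]@EY-L0)
for v in (112,120,150): print(v,g[v,382:406].tolist())
print("rail start",f(258,108,31))
for u in (392,394,396): print(u,"stop top edge",f(u,120,46))
q=m.copy();q[:]=0;q[130:205,262:388]=1;print("cap z",[np.median(P[v-3:v+3,u-3:u+3,2]) for u,v in((277,153),(278,187),(369,152),(369,186))])
E
```

```text
(array([577.6, 269.1]), array([59., 10.]), -76.88) 101.60001856036416 bar s,l -0.9854988066348369 -0.7942935355346492
112 [246, 246, 246, 245, 246, 246, 246, 246, 245, 245, 245, 215, 77, 75, 119, 212, 212, 212, 212, 208, 70, 43, 43, 42]
120 [246, 245, 246, 246, 246, 246, 245, 246, 245, 245, 244, 124, 79, 88, 183, 214, 214, 213, 210, 162, 46, 47, 44, 45]
150 [65, 78, 229, 245, 246, 245, 228, 78, 79, 83, 82, 81, 151, 212, 213, 213, 210, 161, 50, 42, 43, 41, 45, 43]
rail start (np.float64(-74.91139598073039), np.float64(67.2287892152678))
392 stop top edge (np.float64(74.9198806958558), np.float64(54.30081890477476))
394 stop top edge (np.float64(77.12151959798837), np.float64(54.30003371839322))
396 stop top edge (np.float64(79.3231227682079), np.float64(54.29924854475499))
cap z [np.float64(61.587616384035925), np.float64(61.81223169805631), np.float64(61.6512911020331), np.float64(62.00190999661436)]
```

The bar is 80 mm before the stop face (s −1.0 against 79.0), the heading is 13.1° and the height is right. The jar caps are at 62 mm, so the jars are seated and upright.

```bash
python3 -c "
from workcell import *
print(finish_job())"
```

```text
the job is handed in; nothing more can be done
None
```

The loaded tray is in the dock against the back stop, released, with all four jars upright and the job handed in at about 25 s of the 45 s allowed; the empty tray and bystanders weren't re-measured, but the arm never went near them at bench height.

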